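# Catch and close the photometer cover

### The arm

A 6-joint arm with a two-finger parallel gripper is mounted at the origin on the work surface. World frame = base frame: x ahead of the robot, y to its left, z up, the work surface at z = 0. Lengths are in m, angles in rad, forces in N, time in s.
With the tool pointing down it reaches from about 0.3 to 0.95 m from the base axis. Payload 3.1 kg.
Tool frame: the origin (TCP) lies at the centre of the arm's flange, where the gripper is bolted on; the fingertips stand 173 mm ahead of it and the grasp point (between the pads) lies 155 mm ahead of it; z points along the fingers, x is the direction in which the jaws open and shut, and the axes are right-handed (so a half turn about z gives the same grasp; the last joint's range is limited). The gripper opens to 85 mm and grips with 20 to 120 N. Pads are 22 mm wide; open, the fingers measure 114 mm over their backs; the gripper's body (76 mm by 85 mm) begins 54 mm behind the grasp point. The pads swing forward as they close: fully open they stand 13 mm farther back than shut.
Start: joints at [-1.304, 0.308, 1.634, -0, 1.2, -0.07], TCP at [0.207, -0.59, 0.405] pointing down, gripper open.
Joint ranges: [-3.06, 3.06], [-0.79, 1.96], [0.05, 2.63], [-1.19, 4.34], [0.05, 2.64], [-2.94, 2.94]. Speed limits (rad/s): [2.79, 2.79, 3.14, 3.14, 3.14, 3.14].

### API

Orientations are given as a unit quaternion [x, y, z, w].
In Python, from rig import ctrl gives the robot as it stands.
- The arm moves only by the tool send_rows, never from a script. Its argument "moves" is text: rows parted by semicolons, each of 6 numbers parted by spaces: the shift along the tool's x, y, z each as a share of 3 cm, from -1 to 1, then the turn, a rotation vector about the tool's x, y, z each as a share of 2 pi rad, from -1 to 1. In form: dx dy dz wx wy wz; .... A call has 1 to 12 rows; each row shifts and turns the commanded pose from where the row before left it, along the tool's axes as they then stand; what a row does not reach is not made up. A row lasts 1/12 s, in which the tool goes at most 41.7 mm and 7.16 degrees, less where a joint would pass 70% of its speed; a pose out of reach is approached as far as the arm can. A call with a number of a shift or a turn outside -1 to 1 is refused whole. A call with a gripper value outside its range is refused whole. "fingers" is the closure, from 0 (fully open) to 1 (shut), set as the call begins (left out, the last holds). The fingers move at their own pace and stop on an object; the grip force is fixed at half the most. Time passes only in rows, so rows that do not move let the fingers close. It gives the time, the measured TCP pose, the force and the opening at its end, in the units of the state.
- ctrl.state(): the state, without advancing time (a new reading comes with each control period).
- ctrl.capture(name): name is "scene" or "top" or "wrist"; returns the picture (400x640x3 uint8, blue, green, red); there is no depth.
- ctrl.camera_params(name): a dict with "K" (3x3 intrinsics, pixels), "R" (3x3) and "t" (3): a world point X has camera coordinates R X + t; the wrist camera has in their place "mount" (4x4, takes a point from camera to tool coordinates, whose origin is the TCP and whose axes are the tool frame's). Camera axes: x right, y down, z forward; pixel columns grow to the right and rows downward; lengths in m; the calibration is good to about 2 mm. A picture is of the moment at which its call begins: read the wrist's pose just before it. camera_params takes no time and is no camera call.
- ctrl.job_done(): hands the job in, once; it reports no verdict.
The state is a dict: "time_s": time; "qpos": joint angles; "qd": joint speeds; "tau": joint torques, N m; "eef_pos": TCP position; "eef_rot": TCP orientation; "ft_force": force on the tool from outside, world axes, zero at the start; "torque": the same for the moment, N m; "width": finger opening in m.
Only numpy, scipy, OpenCV 4.12 (cv2) and the standard library are available. Lean on these libraries where they do the work, as an engineer would, in place of code of your own. Each camera call takes 0.05 s, during which the arm holds its last target. There are 200 camera calls.

### The job

The blue cover of the bench photometer stands open, leaning back. Tip it forward past upright from behind with a finger, catch it on the outside of the fingers while it is falling and still clearly open, and lower it slowly, supported all the way, until it is fully shut without a bump; then take the hand clear. Do not grip the cover, and leave the cuvette in the well and everything else on the bench where it is.

Things in the scene. Friction and masses are not known exactly. Their poses are not given: they have to be found in the camera images.
- photometer: White instrument fixed to the table, 160 (x) by 200 (y) by 85 mm high, black foot. Origin at the centre of its underside; x to its rear, z up, front face at x = -80 mm. The cover lies over its left (+y) part, a flat display and keys right of it. Under the cover is a cuvette well at x = -5, y = 30 mm. Behind the hinge the top is a bare deck 30 mm deep.
- cover (a joint): Opening angle of the cover, rad: 0 shut, level; 1.57 upright; 1.74 stop, leaning back. Damped hinge with a little friction: between about 1.3 and 1.65 it stays put; above it sinks back, below it falls. Let go at 1.2 it falls shut in 3 to 6 s, slowly at first, at 0.4 to 0.7 rad/s at the end: too hard, so it needs support to the last. Under 2 N at the edge moves it.
- cover_hinge (a point): Middle of the cover's hinge line, which runs along the photometer's y axis, at x = 50, y = 30, z = 87 mm in the photometer's frame. Its axes turn with the cover: -x points from the hinge to the free edge, z out of the outer (blue) face.
- cover_edge (a point): Middle of the cover's free edge, on its underside, 150 mm from the hinge line. The cover is a flat plate 150 mm long, 120 mm wide (60 mm either side of this point), 10 mm thick towards the point's z (blue outside, black underside). Shut, the edge stands 20 mm out in front of the front face, 87 mm above the table, with free air below this lip. Axes as cover_hinge.
- cuvette_mid (a point): Middle of a loose clear cuvette, 12 x 12 x 36 mm, with orange contents, standing in the well, its top 4 mm below the instrument's top. Leave alone.
- reagent_green: Loose white bottle, green cap, 34 mm across, 75 mm high; origin at the centre of its underside. Leave alone.
- reagent_blue: Loose white bottle, blue cap, 34 mm across, 75 mm high; origin at the centre of its underside. Leave alone.
- reagent_amber: Loose amber bottle, black cap, 40 mm across, 85 mm high; origin at the centre of its underside. Leave alone.
- specimen_jar: Loose clear jar, red lid, 52 mm across, 60 mm high; origin at the centre of its underside. Leave alone.
- tube_rack: Loose blue block 50 x 110 mm with four capped tubes, 73 mm high in all; origin at the centre of its underside. Leave alone.
- marker: Loose black and red marker pen lying flat, 120 x 13 x 12 mm; origin at the centre of its underside. Leave alone.

How it is judged:
On the way, in this order (a step that is already met when the one before it is completed fails the run):
1. the cover has been tipped forward past upright (joint below 1.45 rad) (value of joint cover below 1.45 rad), for 0.05 s.
2. the falling cover is caught on the fingers while 0.25 to 1.1 rad open (value of joint cover between 0.25 and 1.1 rad and contact force between the fingers and cover_c0 above 0.1 N), for 0.2 s.
3. the cover is shut (below 0.02 rad) (value of joint cover below 0.02 rad), for 0.2 s.
At the end, for the whole second after the job is handed in: The cover is shut (within 0.02 rad, 3 mm at its edge) and at rest; the cuvette is within 8 mm and the other loose things within 20 mm of where they stood, and upright (value of joint cover below 0.02 rad and velocity of joint cover between -0.05 and 0.05 rad/s and not (distance of cuvette_mid from where it was at the start of the episode above 0.008 m) and not (distance of reagent_green from where it was at the start of the episode above 0.02 m) and not (distance of reagent_blue from where it was at the start of the episode above 0.02 m) and not (distance of reagent_amber from where it was at the start of the episode above 0.02 m) and not (distance of specimen_jar from where it was at the start of the episode above 0.02 m) and not (distance of tube_rack from where it was at the start of the episode above 0.02 m) and not (distance of marker from where it was at the start of the episode above 0.02 m) and not (angle between reagent_green's own z axis and vertical above 0.5 rad) and not (angle between reagent_blue's own z axis and vertical above 0.5 rad) and not (angle between reagent_amber's own z axis and vertical above 0.5 rad) and not (angle between specimen_jar's own z axis and vertical above 0.5 rad) and not (angle between tube_rack's own z axis and vertical above 0.5 rad)); the robot touches nothing.
It fails at once if the cover drops or is driven shut: faster than 0.35 rad/s while between 0.25 and 0.03 rad open (value of joint cover between 0.03 and 0.25 rad and velocity of joint cover below -0.35 rad/s).
It fails at once if the cover is pinched: over 2.5 N from the fingers on both its faces at once (contact force between the fingers and cover_c0 above 2.5 N and contact force between the fingers and cover_c1 above 2.5 N).
It fails at once if the cover is pushed or struck with more than 15 N (contact force between the arm and cover_c1 above 15 N).
It fails at once if the cover is pushed or struck from below with more than 15 N (contact force between the arm and cover_c0 above 15 N).
It fails at once if a loose thing on the bench, or the cuvette in the well, is moved, lifted or tipped (distance of cuvette_mid from where it was at the start of the episode above 0.008 m or distance of any of reagent_green, reagent_blue, reagent_amber, specimen_jar, tube_rack, marker from where it was at the start of the episode above 0.02 m or angle between any of reagent_green, reagent_blue, reagent_amber, specimen_jar, tube_rack's own z axis and vertical above 0.5 rad).
It also fails if it takes over 58 s, if anything falls off the work surface, if the arm or the gripper's body presses on something with over 40 N, if the wrist force passes 120 N, or if a joint passes its speed limit or range.

## Working session

There is one attempt and no reset: what is moved stays moved. The work goes in short steps, Python scripts to look and compute and a tool call to move; the robot and the scene stay as the last step left them, time stands still between calls to the robot, and variables do not carry over. Pictures are saved under pics/ and viewed, about 8 in all and at most 12, crops included, and the job is handed in when it is done.

Besides the shell and the picture viewer there is one more tool, called after "Request:" as name(argument=value, ...) on one line, values as JSON. send_rows: Moves the arm, as the interface text tells. Its arguments: {"type":"object","properties":{"moves":{"type":"string"},"fingers":{"type":"number"}},"required":["moves"]}

```bash
ls; mkdir -p pics; python3 - <<'E'
from rig import ctrl
import cv2, numpy as np
s=ctrl.state(); print(s)
for n in("scene","top"):
    im=ctrl.capture(n); cv2.imwrite(f"pics/{n}0.png",im)
    print(n,ctrl.camera_params(n))
print(ctrl.camera_params("wrist"))
E
```

```text
pics
{'time_s': 0.0, 'qpos': array([-1.30366534e+00,  3.08987528e-01,  1.63519050e+00,  6.78945108e-06,
        1.19970862e+00, -6.97064331e-02]), 'qd': array([ 0.0001872 ,  0.00122048,  0.00036761,  0.00045622, -0.00059725,
        0.00030833]), 'tau': array([-1.32808159e-04, -4.15253663e+01, -2.76666301e+01, -2.55537243e-04,
        1.02678672e-02, -1.20619248e-05]), 'eef_pos': array([ 0.20642312, -0.58947461,  0.40345563]), 'eef_rot': array([ 8.15628535e-01, -5.78574781e-01, -8.85026339e-04, -7.29615606e-04]), 'ft_force': array([-0.20169012, -0.02780289,  0.10845507]), 'torque': array([-0.00751588,  0.00754413,  0.00920262]), 'width': 0.08537970129080365}
scene {'K': array([[519.93929677,   0.        , 326.94920417],
       [  0.        , 519.93929677, 200.27772607],
       [  0.        ,   0.        ,   1.        ]]), 'R': array([[ 0.78690071,  0.6168109 , -0.01820955],
       [ 0.3030732 , -0.41201592, -0.85929594],
       [-0.53752573,  0.67066176, -0.51115447]]), 't': array([-0.38879589, -0.06674899,  1.69421976])}
top {'K': array([[361.25977208,   0.        , 314.55940217],
       [  0.        , 361.25977208, 196.49042661],
       [  0.        ,   0.        ,   1.        ]]), 'R': array([[ 0.01344725, -0.99990764,  0.00197085],
       [-0.99886068, -0.01352338, -0.04576517],
       [ 0.04578759, -0.00135319, -0.99895028]]), 't': array([-0.03153541,  0.50228002,  0.91478527])}
{'K': array([[350.44299136,   0.        , 317.3456184 ],
       [  0.        , 350.44299136, 198.83740778],
       [  0.        ,   0.        ,   1.        ]]), 'mount': array([[ 9.99999558e-01, -1.09594060e-04,  9.33775699e-04,
        -4.04070724e-04],
       [-1.93311935e-04,  9.47995165e-01,  3.18284669e-01,
        -8.18968818e-02],
       [-9.20096956e-04, -3.18284708e-01,  9.47994725e-01,
         2.99101412e-02],
       [ 0.00000000e+00,  0.00000000e+00,  0.00000000e+00,
         1.00000000e+00]])}
```

View pics/scene0.png

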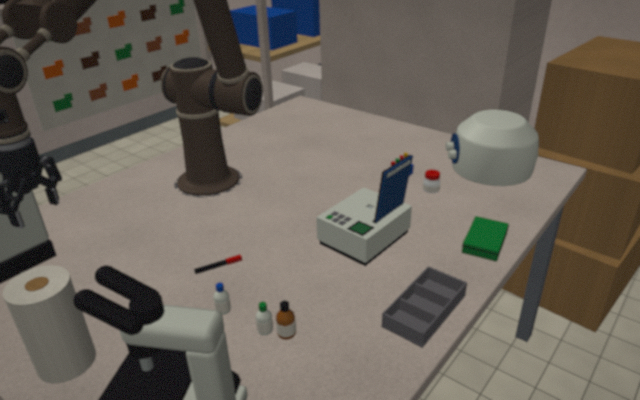

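View pics/top0.png

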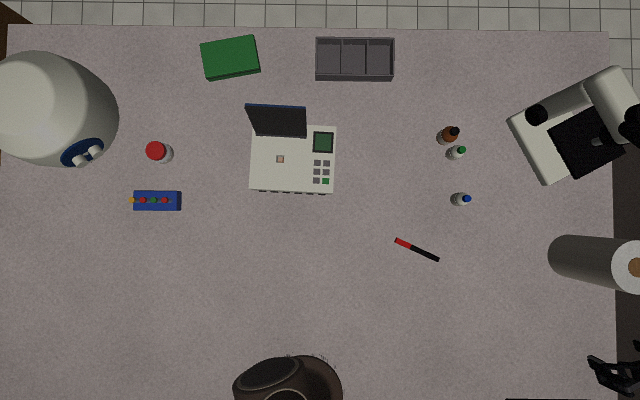

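```bash
cat > h.py <<'E'
from rig import ctrl
import cv2, numpy as np
from scipy.spatial.transform import Rotation as Rn
def ray(n,u,v):
    p=ctrl.camera_params(n); R,t=p["R"],p["t"]
    return -R.T@t, R.T@np.linalg.inv(p["K"])@np.array([u,v,1.])
def onz(n,u,v,z):
    c,d=ray(n,u,v); return c+d*(z-c[2])/d[2]
def tri(a,b):
    (c1,d1),(c2,d2)=ray(*a),ray(*b)
    s=np.linalg.lstsq(np.c_[d1,-d2],c2-c1,rcond=None)[0]
    p,q=c1+d1*s[0],c2+d2*s[1]; return (p+q)/2,np.linalg.norm(p-q)
def proj(n,X):
    p=ctrl.camera_params(n); x=p["K"]@(p["R"]@np.asarray(X,float)+p["t"]); return x[:2]/x[2]
E
python3 - <<'E'
from h import *
t=cv2.imread("pics/top0.png"); s=cv2.imread("pics/scene0.png")
c=t[90:205,235:350]; hsv=cv2.cvtColor(c,cv2.COLOR_BGR2HSV)
m=((hsv[...,2]>185)&(hsv[...,1]<60)).astype(np.uint8)*255
m=cv2.morphologyEx(m,cv2.MORPH_CLOSE,np.ones((9,9)))
cn=max(cv2.findContours(m,0,1)[0],key=cv2.contourArea)
ap=cv2.approxPolyDP(cv2.convexHull(cn),3,True)[:,0]+[235,90]
for p in ap: print(p,onz("top",*p,0.085).round(4))
print("roll base?",onz("top",555,262,0),onz("top",632,265,.25), onz("top",545,185,0))
a=cv2.resize(c,None,fx=4.5,fy=4.5,interpolation=2)
b=cv2.resize(s[140:270,300:450],None,fx=4,fy=4,interpolation=2)[:517]
cv2.imwrite("pics/crops.png",cv2.resize(np.hstack([a[:517],b]),(0,0),fx=.7,fy=.7))
E
```

```text
Traceback (most recent call last):
ValueError: max() iterable argument is empty
```

```bash
python3 - <<'E'
from h import *
t=cv2.imread("pics/top0.png"); s=cv2.imread("pics/scene0.png")
c=t[90:205,235:350]; g=cv2.cvtColor(c,cv2.COLOR_BGR2GRAY)
print(t[170,260],t[170,240],t[215,290])
th,m=cv2.threshold(g,(int(g[80,25])+int(g[80,5]))/2,255,0); print(th)
m=cv2.morphologyEx(m,cv2.MORPH_OPEN,np.ones((3,3)))
cn=max(cv2.findContours(m,0,1)[0],key=cv2.contourArea)
ap=cv2.approxPolyDP(cv2.convexHull(cn),2,True)[:,0]+[235,90]
for p in ap: print(p,onz("top",*p,0.085).round(4))
print("roll base?",onz("top",555,262,0),onz("top",632,265,.25), onz("top",545,185,0))
a=cv2.resize(c,None,fx=4.5,fy=4.5,interpolation=2)
b=cv2.resize(s[140:270,300:450],None,fx=4,fy=4,interpolation=2)[:517]
cv2.imwrite("pics/crops.png",cv2.resize(np.hstack([a[:517],b]),(0,0),fx=.7,fy=.7))
E
```

```text
[152 165 166] [128 132 139] [113 117 124]
149.0
[335 127] [ 0.6656 -0.0711  0.085 ]
[332 192] [ 0.5105 -0.0657  0.085 ]
[249 187] [0.5196 0.1305 0.085 ]
[252 131] [0.6533 0.1263 0.085 ]
[307 125] [ 0.6695 -0.0044  0.085 ]
roll base? [ 0.34253126 -0.64685595  0.        ] [ 0.37023248 -0.62614271  0.25      ] [ 0.54124904 -0.62418557  0.        ]
```

View pics/crops.png

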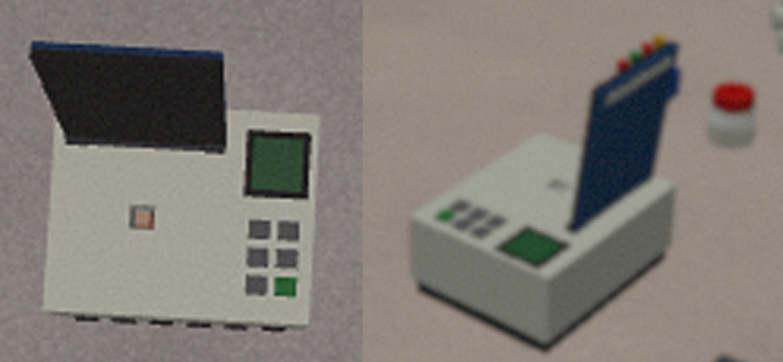

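```bash
cat >> h.py <<'E'
PS=-0.042; PC=np.array([.594,.030,0]); RP=Rn.from_euler('z',PS)
def P2W(x,y,z): return PC+RP.apply([x/1e3,y/1e3,z/1e3])
def edge(a,y=30,r=150,h=0): # underside point at r, h towards outside
    return P2W(50-r*np.cos(a)+h*np.sin(a),y,87+r*np.sin(a)+h*np.cos(a))
E
python3 - <<'E'
from h import *
print("cuv",onz("top",280.4,158.9,.081),P2W(-5,30,81))
for y in(90,-30):
    print(proj("top",edge(1.74,y)),proj("top",edge(1.74,y,r=0)),proj("top",edge(1.74,y,h=10)))
    for a in (1.74,1.6): print(a,proj("scene",edge(a,y,h=10)),proj("scene",edge(a,y,r=0,h=10)))
for c in [(-80,-100),(-80,100),(80,-100)]: print(proj("top",P2W(*c,85)),proj("scene",P2W(*c,85)))
E
```

```text
cuv [0.58802038 0.05792299 0.081     ] [0.59026404 0.06018348 0.081     ]
[244.03192476 103.86547483] [255.37410735 133.16419866] [244.51811235  99.19999664]
1.74 [414.29152376 156.57042024] [402.34737288 204.3822204 ]
1.6 [407.26892756 153.04597575] [402.42092475 203.94907848]
[304.92387295 107.2386696 ] [305.85825995 135.96312856] [305.22785666 102.56264734]
1.74 [386.38060935 174.35872056] [375.65345203 223.80096155]
1.6 [379.13806226 170.46421919] [375.71515822 223.3537007 ]
[332.35551205 192.2564279 ] [315.17086747 216.73387916]
[247.82218873 187.56242223] [362.41146128 186.8928736 ]
[335.92599072 125.30507704] [365.25414278 239.37972901]
```

```bash
sed -i 's/PC=np.array(\[.594,.030,0\])/PC=np.array([.592,.0285,0])/' h.py; cat >> h.py <<'E'
L=.173
def tool(th): # tilt th forward, tool x along photometer x
    return RP*Rn.from_matrix(np.array([[1,0,0],[0,-1,0],[0,0,-1.]]))*Rn.from_euler('y',th)
def tcp(tip,th): return np.asarray(tip)-tool(th).apply([0,0,L])
def rows(p,R,wps):
    """wps: (pos,Rot,n); prints rows from pose p,R, returns the end pose"""
    for q,S,n in wps:
        q=np.asarray(q,float); w=(R.inv()*S).as_rotvec()/n; dp=(q-p)/n; out=[]
        for i in range(n):
            k=p+dp if i<n-1 else q
            d=R.inv().apply(k-p)/.03; r=np.r_[d.round(3),(w/2/np.pi).round(4)]
            out.append(" ".join(f"{x:g}" for x in r+0)); 
            if abs(d).max()>1 or np.linalg.norm(w)>.125 or np.linalg.norm(dp)>.0417: print("LIMIT",d,w)
            p=p+R.apply(r[:3]*.03); R=R*Rn.from_rotvec(r[3:]*2*np.pi)
        print(f"[{n}]","; ".join(out))
    return p,R
def now(): 
    s=ctrl.state(); return s["eef_pos"],Rn.from_quat(s["eef_rot"])
E
python3 - <<'E'
from h import *
p,R=now()
T=tool(0); b=edge(1.74,r=122,h=10); print("outer pt",b, "edge",edge(1.74),edge(1.74,h=10))
behind=b+RP.apply([.045,0,0]); 
hi=tcp([behind[0],behind[1],.31],0)
rows(p,R,[([.25,-.45,.47],R,6),([.45,-.15,.483],T,14),(hi,T,12),(tcp(behind,0),T,6)])
print(hi,tcp(behind,0))
E
```

```text
outer pt [0.67359041 0.05509767 0.20557377] edge [0.66845288 0.05531357 0.23485788] [0.67830138 0.05489969 0.2331739 ]
[6] -0.652 -0.485 -0.368 0 0 0; -0.652 -0.485 -0.368 0 0 0; -0.652 -0.485 -0.368 0 0 0; -0.652 -0.485 -0.368 0 0 0; -0.652 -0.485 -0.368 0 0 0; -0.654 -0.483 -0.366 0 0 0
[14] -0.517 -0.685 -0.03 0 0 -0.0136; -0.456 -0.727 -0.03 0 0 -0.0136; -0.393 -0.763 -0.03 0 0 -0.0136; -0.326 -0.794 -0.03 0 0 -0.0136; -0.257 -0.819 -0.03 0 0 -0.0136; -0.186 -0.838 -0.03 0 0 -0.0136; -0.114 -0.851 -0.03 0 0 -0.0136; -0.041 -0.858 -0.03 0 0 -0.0136; 0.032 -0.858 -0.03 0 0 -0.0136; 0.105 -0.852 -0.03 0 0 -0.0136; 0.178 -0.84 -0.03 0 0 -0.0136; 0.249 -0.822 -0.03 0 0 -0.0136; 0.318 -0.797 -0.03 0 0 -0.0136; 0.385 -0.768 -0.027 0 0 -0.0136
[12] 0.724 -0.592 0.001 0 0 0.0001; 0.724 -0.593 0.001 0 0 0.0001; 0.723 -0.593 0.001 0 0 0.0001; 0.723 -0.594 0.001 0 0 0.0001; 0.723 -0.594 0.001 0 0 0.0001; 0.722 -0.594 0.001 0 0 0.0001; 0.722 -0.595 0.001 0 0 0.0001; 0.722 -0.595 0.001 0 0 0.0001; 0.721 -0.596 0.001 0 0 0.0001; 0.721 -0.596 0.001 0 0 0.0001; 0.72 -0.597 0.001 0 0 0.0001; 0.72 -0.597 -0.002 0 0 0.0001
[6] 0 0.001 0.58 -0.0001 0 -0.0001; 0 0.001 0.58 -0.0001 0 -0.0001; 0 0 0.58 -0.0001 0 -0.0001; 0 0 0.58 -0.0001 0 -0.0001; 0 0 0.58 -0.0001 0 -0.0001; 0.002 -0.001 0.581 -0.0001 0 -0.0001
[0.71855072 0.05320822 0.483     ] [0.71855072 0.05320822 0.37857377]
```

Request:
send_rows(moves="-0.65 -0.48 -0.37 0 0 0; -0.65 -0.48 -0.37 0 0 0; -0.65 -0.48 -0.37 0 0 0; -0.65 -0.48 -0.37 0 0 0; -0.65 -0.48 -0.37 0 0 0; -0.65 -0.48 -0.37 0 0 0; -0.52 -0.69 -0.03 0 0 -0.0136; -0.46 -0.73 -0.03 0 0 -0.0136; -0.39 -0.76 -0.03 0 0 -0.0136; -0.33 -0.79 -0.03 0 0 -0.0136; -0.26 -0.82 -0.03 0 0 -0.0136; -0.19 -0.84 -0.03 0 0 -0.0136", fingers=1)

```text
time_s: 1.1
eef_pos: [0.3353, -0.3207, 0.4763]
eef_rot: [0.936, -0.351, -0.0, -0.0]
ft_force: [0.4, 0.5, 0.1]
width: -0.0002
```

Request:
send_rows(moves="-0.11 -0.85 -0.03 0 0 -0.0136; -0.04 -0.86 -0.03 0 0 -0.0136; 0.03 -0.86 -0.03 0 0 -0.0136; 0.11 -0.85 -0.03 0 0 -0.0136; 0.18 -0.84 -0.03 0 0 -0.0136; 0.25 -0.82 -0.03 0 0 -0.0136; 0.32 -0.8 -0.03 0 0 -0.0136; 0.39 -0.77 -0.03 0 0 -0.0136; 0.72 -0.59 0 0 0 0; 0.72 -0.59 0 0 0 0; 0.72 -0.59 0 0 0 0; 0.72 -0.59 0 0 0 0")

```text
time_s: 2.1
eef_pos: [0.5395, -0.0819, 0.4833]
eef_rot: [1.0, -0.019, -0.0, -0.0]
ft_force: [0.7, 0.5, -0.6]
width: -0.0003
```

Request:
send_rows(moves="0.72 -0.59 0 0 0 0; 0.72 -0.59 0 0 0 0; 0.72 -0.59 0 0 0 0; 0.72 -0.59 0 0 0 0; 0.72 -0.6 0 0 0 0; 0.72 -0.6 0 0 0 0; 0.72 -0.6 0 0 0 0; 0.72 -0.6 0 0 0 0; 0 0 0 0 0 0; 0 0 0 0 0 0")

```text
time_s: 2.93
eef_pos: [0.7173, 0.0541, 0.482]
eef_rot: [1.0, -0.018, -0.001, 0.0]
ft_force: [-0.3, 0.5, 0.2]
width: -0.0002
```

```bash
python3 - <<'E'
from h import *
p,R=now(); s=ctrl.state(); print(s["time_s"],p,R.as_matrix().round(3).tolist(),s["width"],s["ft_force"],s["qpos"].round(2))
a=ctrl.capture("scene"); b=ctrl.capture("top"); cv2.imwrite("pics/s1.png",a); cv2.imwrite("pics/t1.png",b)
print("tip pred",proj("scene",p+R.apply([0,0,L])),proj("top",p+R.apply([0,0,L])))
f=lambda i:cv2.resize(i,(480,480),interpolation=2)
cv2.imwrite("pics/c1.png",np.hstack([cv2.resize(a[80:260,300:480],(400,400)),cv2.resize(b[40:220,200:380],(400,400))]))
E
```

```text
2.9333 [0.71732544 0.05412695 0.48196974] [[0.999, -0.036, -0.003], [-0.036, -0.999, -0.0], [-0.003, 0.0, -1.0]] -0.00018936053059349467 [-0.30683472  0.45948879  0.20416636] [ 0.01  0.44  1.3  -0.    1.41  0.05]
tip pred [415.85224461 140.16053436] [271.95093723  67.2263786 ]
```

View pics/c1.png

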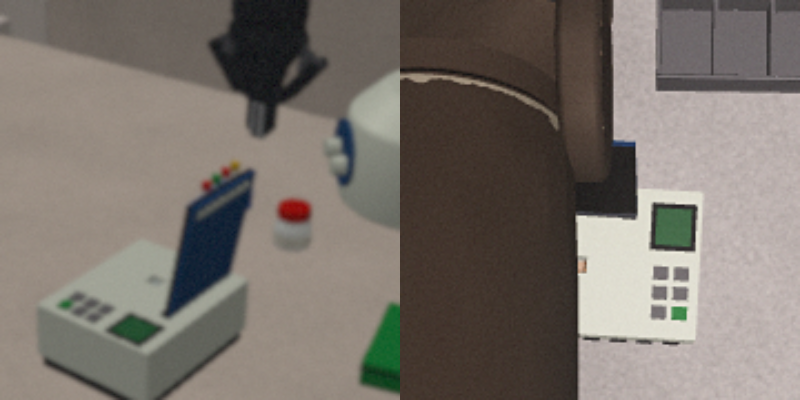

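```bash
cat >> h.py <<'E'
def catch(a,th,s=.022):
    T=tool(th); return edge(a,28)+T.apply([-.0145,0,s])
E
python3 - <<'E'
from h import *
p,R=now(); T=tool(0); Y=28
w=lambda x,z:tcp(P2W(x,Y,z),0)
print("photometer x now",RP.inv().apply(p-PC))
q,S=rows(p,R,[(w(126,205),T,5),(w(106,205),T,3),(w(66,205),T,10),(w(29,206),T,9)])
th=np.radians(25); C=tool(th)
g=catch(1.0,th)-C.apply([0,0,.07])
print("escape")
q,S=rows(q,S,[(w(29,270),T,3),(tcp(g,th),C,6),(tcp(catch(1.0,th),th),C,3)])
print(q,RP.inv().apply(tcp(catch(1.0,th),th)-PC), tcp(catch(0,th),th))
E
```

```text
photometer x now [0.12323907 0.02947304 0.48299314]
[5] 0.02 0.009 0.7 0 0.0001 0.0001; 0.019 0.009 0.7 0 0.0001 0.0001; 0.019 0.009 0.7 0 0.0001 0.0001; 0.019 0.009 0.7 0 0.0001 0.0001; 0.018 0.011 0.7 0 0.0001 0.0001
[3] -0.222 0 0 0 -0.0001 0.0001; -0.222 0 0 0 -0.0001 0.0001; -0.223 0 -0.001 0 -0.0001 0.0001
[10] -0.133 0 0 0 0 0; -0.133 0 0 0 0 0; -0.133 0 0 0 0 0; -0.133 0 0 0 0 0; -0.133 0 0 0 0 0; -0.133 0 0 0 0 0; -0.133 0 0 0 0 0; -0.133 0 0 0 0 0; -0.133 0 0 0 0 0; -0.136 0.001 0.002 0 0 0
[9] -0.137 0 -0.004 0 0 0; -0.137 0 -0.004 0 0 0; -0.137 0 -0.004 0 0 0; -0.137 0 -0.004 0 0 0; -0.137 0 -0.004 0 0 0; -0.137 0 -0.004 0 0 0; -0.137 0 -0.004 0 0 0; -0.137 0 -0.004 0 0 0; -0.137 0 -0.001 0 0 0
escape
[3] -0.001 0.001 -0.711 0 0 0; -0.001 0.001 -0.711 0 0 0; 0 0 -0.711 0 0 0
[6] -0.925 0.001 0.199 0 0.0116 0; -0.937 0.001 0.131 0 0.0116 0; -0.944 0.001 0.062 0 0.0116 0; -0.946 0.001 -0.007 0 0.0116 0; -0.943 0.001 -0.076 0 0.0116 0; -0.937 -0.002 -0.145 0 0.0116 0
[3] 0 -0.001 0.778 0 0 0; 0 -0.001 0.778 0 0 0; 0 0 0.778 0 0 0
[0.48528319 0.06100659 0.3439444 ] [-0.10800217  0.028       0.34394516] [0.41637489 0.06390531 0.21772451]
```

Request:
send_rows(moves="0.02 0.01 0.7 0 0 0; 0.02 0.01 0.7 0 0 0; 0.02 0.01 0.7 0 0 0; 0.02 0.01 0.7 0 0 0; 0.02 0.01 0.7 0 0 0; -0.22 0 0 0 0 0; -0.22 0 0 0 0 0; -0.22 0 0 0 0 0; -0.13 0 0 0 0 0; -0.13 0 0 0 0 0; -0.13 0 0 0 0 0; -0.13 0 0 0 0 0")

```text
time_s: 4.03
eef_pos: [0.6845, 0.0529, 0.3807]
eef_rot: [1.0, -0.019, 0.002, -0.0]
ft_force: [0.7, -0.0, 1.0]
width: -0.0
```

Request:
send_rows(moves="-0.13 0 0 0 0 0; -0.13 0 0 0 0 0; -0.13 0 0 0 0 0; -0.13 0 0 0 0 0; -0.13 0 0 0 0 0; -0.13 0 0 0 0 0; -0.13 0 0 0 0 0; -0.13 0 0 0 0 0; -0.13 0 0 0 0 0; -0.13 0 0 0 0 0; -0.1 0 0 0 0 0")

```text
time_s: 4.95
eef_pos: [0.6419, 0.0544, 0.3787]
eef_rot: [1.0, -0.019, -0.0, 0.0]
ft_force: [-0.5, -0.3, -0.4]
width: -0.0002
```

```bash
python3 - <<'E'
from h import *
p,R=now(); s=ctrl.state(); print(s["time_s"],p,RP.inv().apply(p+R.apply([0,0,L])-PC),s["ft_force"],s["qpos"].round(3))
a=ctrl.capture("scene"); cv2.imwrite("pics/s2.png",a)
for k in(1.45,1.36,1.3): print(k,[proj("scene",edge(k,y,h=h)).round(1).tolist() for y,h in((-30,10),(-30,0),(90,10))])
cv2.imwrite("pics/c2.png",cv2.resize(a[100:260,300:460],(560,560),interpolation=2))
E
```

```text
4.95 [0.64187136 0.05442726 0.37866197] [0.04861201 0.02797744 0.20566202] [-0.51397264 -0.28234293 -0.43947502] [ 0.017  0.368  1.608 -0.     1.166  0.055]
1.45 [[370.3, 167.6], [366.9, 166.8], [398.7, 150.5]]
1.36 [[365.7, 166.5], [362.4, 166.1], [394.2, 149.5]]
1.3 [[362.7, 166.0], [359.5, 165.8], [391.3, 149.2]]
```

View pics/c2.png

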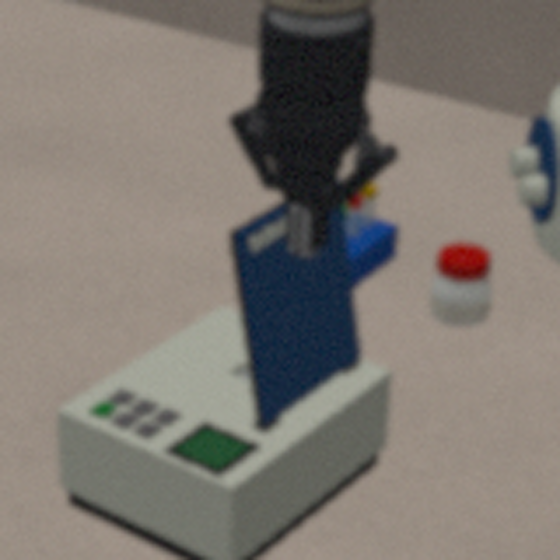

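Request:
send_rows(moves="-0.13 0 0 0 0 0; -0.14 0 0 0 0 0; -0.14 0 0 0 0 0; -0.14 0 0 0 0 0; -0.14 0 0 0 0 0; 0 0 -0.72 0 0 0; 0 0 -0.72 0 0 0; 0 0 -0.72 0 0 0; -0.92 0 0.2 0 0.0116 0; -0.94 0 0.13 0 0.0116 0; -0.94 0 0.06 0 0.0116 0; -0.95 0 -0.01 0 0.0116 0")

```text
time_s: 6.0
eef_pos: [0.5094, 0.0594, 0.4198]
eef_rot: [0.989, -0.019, 0.147, 0.003]
ft_force: [-0.0, -0.5, 1.1]
width: -0.0001
```

Request:
send_rows(moves="-0.94 0 -0.08 0 0.0116 0; -0.94 0 -0.15 0 0.0116 0; 0 0 0.3 0 0 0")

```text
time_s: 6.25
eef_pos: [0.4515, 0.0615, 0.3963]
eef_rot: [0.977, -0.018, 0.213, 0.004]
ft_force: [-1.0, 0.9, -2.5]
width: 0.0
```

```bash
python3 - <<'E'
from h import *
p,R=now(); s=ctrl.state(); print(s["time_s"],p,RP.inv().apply(p+R.apply([0,0,L])-PC),(RP.inv()*R).as_matrix()[:,2],s["ft_force"],s["qpos"].round(3))
a=ctrl.capture("scene"); cv2.imwrite("pics/s3.png",a)
for k in(1.3,1.2,1.1,1.0): print(k,[proj("scene",edge(k,y,h=h)).round(1).tolist() for y,h in((-30,10),(-30,0),(90,10))])
cv2.imwrite("pics/c3.png",cv2.resize(a[100:260,300:460],(560,560),interpolation=2))
th=np.radians(25); print("target",tcp(catch(1.,th),th)); rows(p,R,[(tcp(catch(1.0,th),th),tool(th),3)])
E
```

```text
6.25 [0.45149775 0.06149378 0.39632083] [-0.06969311  0.02732566  0.23904793] [ 0.41659286  0.00150486 -0.90909192] [-1.02088344  0.86566314 -2.52830383] [ 0.052 -0.129  2.157 -0.059  0.687  0.126]
1.3 [[362.7, 166.0], [359.5, 165.8], [391.3, 149.2]]
1.2 [[357.9, 165.7], [354.8, 165.9], [386.5, 149.0]]
1.1 [[353.3, 166.0], [350.4, 166.6], [381.9, 149.4]]
1.0 [[348.9, 166.8], [346.2, 167.8], [377.6, 150.3]]
target [0.48526873 0.06101007 0.34394516]
[3] 0.099 -0.009 0.685 -0.0001 0.0004 0.0003; 0.097 -0.009 0.686 -0.0001 0.0004 0.0003; 0.095 -0.01 0.686 -0.0001 0.0004 0.0003
```

View pics/c3.png

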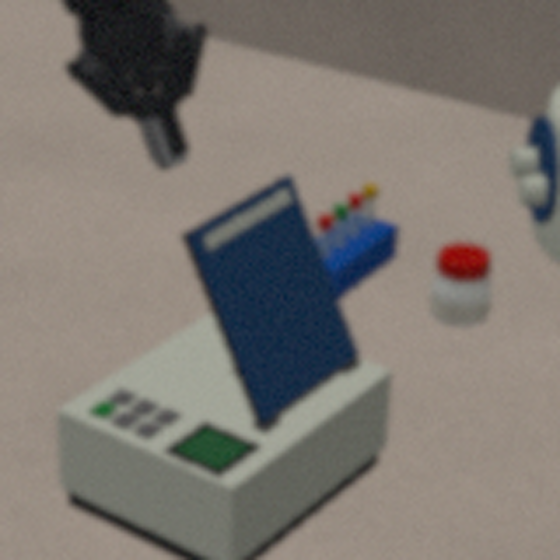

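```bash
python3 - <<'E'
from h import *
p,R=now(); th=np.radians(25)
q,S=rows(p,R,[(tcp(catch(.9,th),th),tool(th),3)])
E
```

```text
[3] -0.095 -0.01 0.704 -0.0001 0.0003 0.0003; -0.096 -0.01 0.703 -0.0001 0.0003 0.0003; -0.097 -0.01 0.703 -0.0001 0.0003 0.0003
```

Request:
send_rows(moves="-0.09 -0.01 0.7 0 0.0003 0; -0.1 -0.01 0.7 0 0.0003 0; -0.1 -0.01 0.7 0 0.0003 0; 0 0 0 0 0 0; 0 0 0 0 0 0; 0 0 0 0 0 0")

```text
time_s: 6.8
eef_pos: [0.4789, 0.0615, 0.3405]
eef_rot: [0.975, -0.018, 0.22, 0.004]
ft_force: [-1.1, 0.6, -1.6]
width: 0.0001
```

```bash
python3 - <<'E'
from h import *
p,R=now(); s=ctrl.state(); print(s["time_s"],p,RP.inv().apply(p+R.apply([0,0,L])-PC),(RP.inv()*R).as_matrix()[:,2],s["ft_force"],s["qpos"].round(3))
a=ctrl.capture("scene"); cv2.imwrite("pics/s4.png",a)
for k in(1.1,1.0,.9,.8): print(k,[proj("scene",edge(k,y,h=h)).round(1).tolist() for y,h in((-30,10),(-30,0),(90,10))])
cv2.imwrite("pics/c4.png",cv2.resize(a[100:260,300:460],(560,560),interpolation=2))
E
```

```text
6.8 [0.47894123 0.06151491 0.3404653 ] [-0.04002683  0.02857091  0.1842422 ] [ 0.42958648  0.00192016 -0.90302368] [-1.08809353  0.56022981 -1.62718496] [ 0.049  0.01   2.157 -0.073  0.533  0.141]
1.1 [[353.3, 166.0], [350.4, 166.6], [381.9, 149.4]]
1.0 [[348.9, 166.8], [346.2, 167.8], [377.6, 150.3]]
0.9 [[344.9, 168.2], [342.4, 169.5], [373.5, 151.8]]
0.8 [[341.2, 170.1], [338.9, 171.7], [369.8, 153.7]]
```

View pics/c4.png

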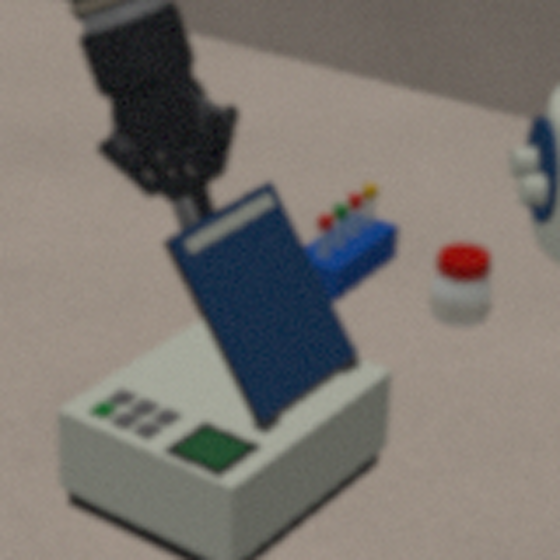

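Request:
send_rows(moves="0 0 0 0 0 0; 0 0 0 0 0 0; 0 0 0 0 0 0; 0 0 0 0 0 0; 0 0 0 0 0 0; 0 0 0 0 0 0")

```text
time_s: 7.35
eef_pos: [0.478, 0.0615, 0.3396]
eef_rot: [0.975, -0.018, 0.22, 0.004]
ft_force: [-0.7, -0.3, 0.7]
width: -0.0002
```

```bash
cat >> h.py <<'E'
def status(name):
    p,R=now(); s=ctrl.state(); print(s["time_s"],"tip",(RP.inv().apply(p+R.apply([0,0,L])-PC)*1e3).round(1),"th",np.degrees(np.arctan2(*(RP.inv()*R).as_matrix()[[0,2],2]*[1,-1])).round(1),s["ft_force"].round(2),s["qpos"].round(3))
    a=ctrl.capture("scene"); cv2.imwrite(f"pics/{name}.png",a)
    # cover angle: leftmost blue pixel of the cover against the predicted corner
    h=cv2.cvtColor(a,cv2.COLOR_BGR2HSV); m=cv2.inRange(h,(100,110,20),(125,255,130)); m[:140]=0;m[260:]=0;m[:,:295]=0;m[:,405:]=0
    n,lab,st,_=cv2.connectedComponentsWithStats(m); k=1+st[1:,4].argmax()
    ys,xs=np.where(lab==k); print("blue bbox",xs.min(),ys[xs==xs.min()].mean(),xs.max(),ys.min(),ys.max(),st[k,4])
    A=np.arange(0,1.75,.005); u=[proj("scene",edge(t,-30,h=10))[0] for t in A]; print("cover a ~",np.interp(-(xs.min()),-np.array(u)[::-1],A[::-1]) if u[0]>u[-1] else np.interp(xs.min(),u,A))
    return p,R
E
python3 -c "
from h import *
status('s5')"
```

```text
7.35 tip [-41.1  28.5 183.3] th 25.4 [-0.7  -0.32  0.73] [ 0.049  0.009  2.16  -0.073  0.532  0.141]
blue bbox 349 170.0 404 160 219 1794
cover a ~ 1.0017826712963802
```

```bash
cat >> h.py <<'E'
def lower(a0,a1,n,th,off=0):
    p,R=now(); A=np.linspace(a0,a1,n+1)
    c=[tcp(catch(a,th),th) for a in A]; print("start mismatch mm",(RP.inv().apply(p-c[0])*1e3).round(1))
    W=np.array(c[1:])-np.array(c[:-1]); 
    print("; ".join(" ".join(f"{v:.2f}" for v in R.inv().apply(w)/.03)+" 0 0 0" for w in W))
E
python3 -c "
from h import *
th=np.radians(25.4)
lower(.95,.75,12,th); lower(.75,.55,12,th)"
```

```text
start mismatch mm [-0.2  0.2  0.4]
-0.08 -0.00 0.02 0 0 0; -0.08 -0.00 0.02 0 0 0; -0.08 -0.00 0.02 0 0 0; -0.08 -0.00 0.02 0 0 0; -0.08 -0.00 0.02 0 0 0; -0.08 -0.00 0.02 0 0 0; -0.08 -0.00 0.02 0 0 0; -0.08 -0.00 0.02 0 0 0; -0.08 -0.00 0.03 0 0 0; -0.08 -0.00 0.03 0 0 0; -0.08 -0.00 0.03 0 0 0; -0.08 -0.00 0.03 0 0 0
start mismatch mm [22.3  0.2 20.1]
-0.08 -0.00 0.03 0 0 0; -0.08 -0.00 0.03 0 0 0; -0.08 -0.00 0.03 0 0 0; -0.08 -0.00 0.04 0 0 0; -0.07 -0.00 0.04 0 0 0; -0.07 -0.00 0.04 0 0 0; -0.07 -0.00 0.04 0 0 0; -0.07 -0.00 0.04 0 0 0; -0.07 -0.00 0.04 0 0 0; -0.07 -0.00 0.04 0 0 0; -0.07 -0.00 0.04 0 0 0; -0.07 -0.00 0.04 0 0 0
```

Request:
send_rows(moves="-0.08 0 0.02 0 0 0; -0.08 0 0.02 0 0 0; -0.08 0 0.02 0 0 0; -0.08 0 0.02 0 0 0; -0.08 0 0.02 0 0 0; -0.08 0 0.02 0 0 0; -0.08 0 0.02 0 0 0; -0.08 0 0.02 0 0 0; -0.08 0 0.03 0 0 0; -0.08 0 0.03 0 0 0; -0.08 0 0.03 0 0 0; -0.08 0 0.03 0 0 0")

```text
time_s: 8.4
eef_pos: [0.4554, 0.0624, 0.3193]
eef_rot: [0.975, -0.018, 0.22, 0.004]
ft_force: [0.5, 0.4, 0.9]
width: 0.0001
```

```bash
python3 -c "
from h import *
status('s6')
th=np.radians(25.4)
lower(.75,.55,12,th); lower(.55,.35,12,th)"
```

```text
8.4 tip [-63.8  28.4 163. ] th 25.4 [0.49 0.42 0.94] [ 5.400e-02 -2.000e-03  2.221e+00 -8.400e-02  4.830e-01  1.570e-01]
blue bbox 342 173.5 404 162 218 1807
cover a ~ 0.8237057066272278
start mismatch mm [-0.8  0.1 -0.7]
-0.08 -0.00 0.03 0 0 0; -0.08 -0.00 0.03 0 0 0; -0.08 -0.00 0.03 0 0 0; -0.08 -0.00 0.04 0 0 0; -0.07 -0.00 0.04 0 0 0; -0.07 -0.00 0.04 0 0 0; -0.07 -0.00 0.04 0 0 0; -0.07 -0.00 0.04 0 0 0; -0.07 -0.00 0.04 0 0 0; -0.07 -0.00 0.04 0 0 0; -0.07 -0.00 0.04 0 0 0; -0.07 -0.00 0.05 0 0 0
start mismatch mm [17.3  0.1 23.2]
-0.07 -0.00 0.05 0 0 0; -0.07 -0.00 0.05 0 0 0; -0.07 -0.00 0.05 0 0 0; -0.07 -0.00 0.05 0 0 0; -0.07 -0.00 0.05 0 0 0; -0.07 -0.00 0.05 0 0 0; -0.06 -0.00 0.05 0 0 0; -0.06 -0.00 0.05 0 0 0; -0.06 -0.00 0.06 0 0 0; -0.06 -0.00 0.06 0 0 0; -0.06 -0.00 0.06 0 0 0; -0.06 -0.00 0.06 0 0 0
```

Request:
send_rows(moves="-0.08 0 0.03 0 0 0; -0.08 0 0.03 0 0 0; -0.08 0 0.03 0 0 0; -0.07 0 0.04 0 0 0; -0.07 0 0.04 0 0 0; -0.07 0 0.04 0 0 0; -0.07 0 0.04 0 0 0; -0.07 0 0.04 0 0 0; -0.07 0 0.04 0 0 0; -0.07 0 0.04 0 0 0; -0.07 0 0.04 0 0 0; -0.07 0 0.05 0 0 0")

```text
time_s: 9.45
eef_pos: [0.4379, 0.063, 0.2957]
eef_rot: [0.975, -0.018, 0.22, 0.004]
ft_force: [-1.3, -0.5, 0.3]
width: -0.0001
```

```bash
python3 -c "
from h import *
status('s7')
a=cv2.imread('pics/s7.png'); cv2.imwrite('pics/c7.png',cv2.resize(a[100:260,300:460],(560,560),interpolation=2))
th=np.radians(25.4)
lower(.55,.37,12,th); lower(.37,.22,12,th)"
```

```text
9.45 tip [-81.2  28.4 139.4] th 25.4 [-1.25 -0.45  0.28] [ 0.058  0.007  2.272 -0.1    0.422  0.177]
blue bbox 336 179.0 404 164 218 1763
cover a ~ 0.6409427105150185
start mismatch mm [-0.2 -0.  -0.5]
-0.06 -0.00 0.04 0 0 0; -0.06 -0.00 0.04 0 0 0; -0.06 -0.00 0.04 0 0 0; -0.06 -0.00 0.04 0 0 0; -0.06 -0.00 0.05 0 0 0; -0.06 -0.00 0.05 0 0 0; -0.06 -0.00 0.05 0 0 0; -0.06 -0.00 0.05 0 0 0; -0.06 -0.00 0.05 0 0 0; -0.06 -0.00 0.05 0 0 0; -0.06 -0.00 0.05 0 0 0; -0.05 -0.00 0.05 0 0 0
start mismatch mm [11.8 -0.  23.7]
-0.05 -0.00 0.04 0 0 0; -0.04 -0.00 0.04 0 0 0; -0.04 -0.00 0.04 0 0 0; -0.04 -0.00 0.04 0 0 0; -0.04 -0.00 0.05 0 0 0; -0.04 -0.00 0.05 0 0 0; -0.04 -0.00 0.05 0 0 0; -0.04 -0.00 0.05 0 0 0; -0.04 -0.00 0.05 0 0 0; -0.04 -0.00 0.05 0 0 0; -0.04 -0.00 0.05 0 0 0; -0.04 -0.00 0.05 0 0 0
```

View pics/c7.png

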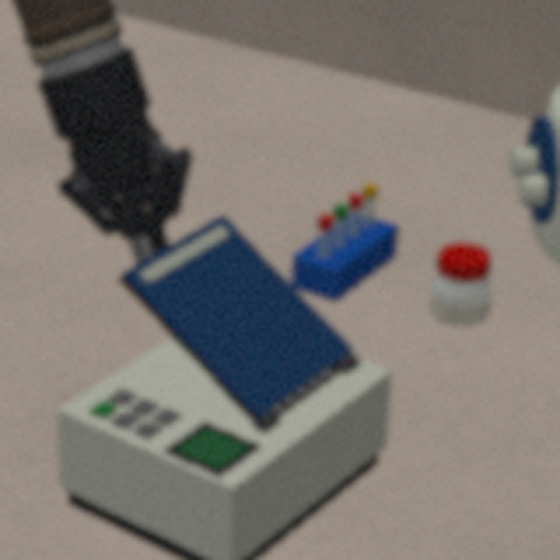

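Request:
send_rows(moves="-0.06 0 0.04 0 0 0; -0.06 0 0.04 0 0 0; -0.06 0 0.04 0 0 0; -0.06 0 0.04 0 0 0; -0.06 0 0.05 0 0 0; -0.06 0 0.05 0 0 0; -0.06 0 0.05 0 0 0; -0.06 0 0.05 0 0 0; -0.06 0 0.05 0 0 0; -0.06 0 0.05 0 0 0; -0.06 0 0.05 0 0 0; -0.05 0 0.05 0 0 0")

```text
time_s: 10.5
eef_pos: [0.4259, 0.0635, 0.2714]
eef_rot: [0.975, -0.018, 0.22, 0.004]
ft_force: [-0.8, -0.0, 0.2]
width: -0.0003
```

```bash
python3 -c "
from h import *
status('s8')
th=np.radians(25.4)
lower(.37,.25,12,th); lower(.25,.13,12,th)"
```

```text
10.5 tip [-93.3  28.3 115.1] th 25.4 [-0.8  -0.02  0.23] [ 0.061  0.036  2.311 -0.121  0.357  0.203]
blue bbox 333 185.5 398 173 218 1429
cover a ~ 0.5298838703142216
start mismatch mm [-0.1 -0.1 -0.5]
-0.04 -0.00 0.03 0 0 0; -0.04 -0.00 0.03 0 0 0; -0.04 -0.00 0.04 0 0 0; -0.04 -0.00 0.04 0 0 0; -0.03 -0.00 0.04 0 0 0; -0.03 -0.00 0.04 0 0 0; -0.03 -0.00 0.04 0 0 0; -0.03 -0.00 0.04 0 0 0; -0.03 -0.00 0.04 0 0 0; -0.03 -0.00 0.04 0 0 0; -0.03 -0.00 0.04 0 0 0; -0.03 -0.00 0.04 0 0 0
start mismatch mm [ 5.4 -0.1 16.6]
-0.03 -0.00 0.04 0 0 0; -0.03 -0.00 0.04 0 0 0; -0.03 -0.00 0.04 0 0 0; -0.03 -0.00 0.04 0 0 0; -0.03 -0.00 0.04 0 0 0; -0.03 -0.00 0.04 0 0 0; -0.03 -0.00 0.04 0 0 0; -0.03 -0.00 0.04 0 0 0; -0.03 -0.00 0.04 0 0 0; -0.03 -0.00 0.04 0 0 0; -0.03 -0.00 0.04 0 0 0; -0.03 -0.00 0.04 0 0 0
```

```bash
cat >> h.py <<'E'
def ang(name):
    a=cv2.imread(f"pics/{name}.png"); h=cv2.cvtColor(a,cv2.COLOR_BGR2HSV); m=cv2.inRange(h,(100,110,20),(125,255,130)); m[:140]=0;m[260:]=0;m[:,:295]=0;m[:,405:]=0
    n,lab,st,_=cv2.connectedComponentsWithStats(m); k=1+st[1:,4].argmax()
    ys,xs=np.where(lab==k); c=np.array([xs.min()-.5,ys[xs==xs.min()].mean()])
    A=np.arange(-.05,1.3,.005); P=np.array([proj("scene",edge(t,-30,h=10)) for t in A]); d=np.hypot(*(P-c).T)
    print(name,c,"a",A[d.argmin()].round(3),"miss px",d.min().round(2))
E
python3 -c "
from h import *
for n in ('s4','s5','s6','s7','s8'): ang(n)"
```

```text
s4 [348.5 169.5] a 0.97 miss px 2.48
s5 [348.5 170. ] a 0.97 miss px 2.96
s6 [341.5 173.5] a 0.76 miss px 3.06
s7 [335.5 179. ] a 0.54 miss px 2.89
s8 [332.5 185.5] a 0.35 miss px 3.57
```

Request:
send_rows(moves="-0.04 0 0.03 0 0 0; -0.04 0 0.03 0 0 0; -0.04 0 0.04 0 0 0; -0.04 0 0.04 0 0 0; -0.03 0 0.04 0 0 0; -0.03 0 0.04 0 0 0; -0.03 0 0.04 0 0 0; -0.03 0 0.04 0 0 0; -0.03 0 0.04 0 0 0; -0.03 0 0.04 0 0 0; -0.03 0 0.04 0 0 0; -0.03 0 0.04 0 0 0")

```text
time_s: 11.55
eef_pos: [0.4205, 0.0637, 0.2535]
eef_rot: [0.976, -0.018, 0.219, 0.004]
ft_force: [-3.4, 0.5, 1.1]
width: -0.0001
```

```bash
python3 -c "
from h import *
status('s9'); ang('s9')
th=np.radians(25.4)
lower(.25,.13,12,th); lower(.13,.03,12,th)"
```

```text
11.55 tip [-98.9  28.2  97. ] th 25.3 [-3.44  0.54  1.09] [ 0.062  0.067  2.329 -0.141  0.309  0.225]
blue bbox 331 190.5 397 177 218 1344
cover a ~ 0.44244559135142114
s9 [330.5 190.5] a 0.215 miss px 3.29
start mismatch mm [ 0.3 -0.1 -1. ]
-0.03 -0.00 0.04 0 0 0; -0.03 -0.00 0.04 0 0 0; -0.03 -0.00 0.04 0 0 0; -0.03 -0.00 0.04 0 0 0; -0.03 -0.00 0.04 0 0 0; -0.03 -0.00 0.04 0 0 0; -0.03 -0.00 0.04 0 0 0; -0.03 -0.00 0.04 0 0 0; -0.03 -0.00 0.04 0 0 0; -0.03 -0.00 0.04 0 0 0; -0.03 -0.00 0.04 0 0 0; -0.03 -0.00 0.04 0 0 0
start mismatch mm [ 3.7 -0.1 16.6]
-0.02 -0.00 0.04 0 0 0; -0.02 -0.00 0.04 0 0 0; -0.02 -0.00 0.04 0 0 0; -0.02 -0.00 0.04 0 0 0; -0.02 -0.00 0.04 0 0 0; -0.02 -0.00 0.04 0 0 0; -0.02 -0.00 0.04 0 0 0; -0.02 -0.00 0.04 0 0 0; -0.02 -0.00 0.04 0 0 0; -0.02 -0.00 0.04 0 0 0; -0.02 -0.00 0.04 0 0 0; -0.02 -0.00 0.04 0 0 0
```

Request:
send_rows(moves="-0.03 0 0.04 0 0 0; -0.03 0 0.04 0 0 0; -0.03 0 0.04 0 0 0; -0.03 0 0.04 0 0 0; -0.03 0 0.04 0 0 0; -0.03 0 0.04 0 0 0; -0.03 0 0.04 0 0 0; -0.03 0 0.04 0 0 0; -0.03 0 0.04 0 0 0; -0.03 0 0.04 0 0 0; -0.03 0 0.04 0 0 0; -0.03 0 0.04 0 0 0")

```text
time_s: 12.6
eef_pos: [0.4174, 0.0638, 0.2362]
eef_rot: [0.975, -0.018, 0.22, 0.004]
ft_force: [-4.0, 0.3, -0.6]
width: 0.0002
```

```bash
python3 -c "
from h import *
status('s10'); ang('s10')
th=np.radians(25.4)
lower(.13,.03,12,th); lower(.03,-.05,12,th)"
```

```text
12.6 tip [-101.7   28.2   79.9] th 25.4 [-4.02  0.32 -0.6 ] [ 0.063  0.104  2.342 -0.17   0.258  0.256]
blue bbox 330 195.5 397 181 218 1246
cover a ~ 0.3922988658710612
s10 [329.5 195.5] a 0.09 miss px 3.23
start mismatch mm [ 0.7 -0.1 -0.6]
-0.02 -0.00 0.04 0 0 0; -0.02 -0.00 0.04 0 0 0; -0.02 -0.00 0.04 0 0 0; -0.02 -0.00 0.04 0 0 0; -0.02 -0.00 0.04 0 0 0; -0.02 -0.00 0.04 0 0 0; -0.02 -0.00 0.04 0 0 0; -0.02 -0.00 0.04 0 0 0; -0.02 -0.00 0.04 0 0 0; -0.02 -0.00 0.04 0 0 0; -0.02 -0.00 0.04 0 0 0; -0.02 -0.00 0.04 0 0 0
start mismatch mm [ 1.9 -0.1 14.3]
-0.02 -0.00 0.03 0 0 0; -0.01 -0.00 0.03 0 0 0; -0.01 -0.00 0.03 0 0 0; -0.01 0.00 0.03 0 0 0; -0.01 0.00 0.03 0 0 0; -0.01 0.00 0.03 0 0 0; -0.01 0.00 0.03 0 0 0; -0.01 0.00 0.03 0 0 0; -0.01 0.00 0.03 0 0 0; -0.01 0.00 0.03 0 0 0; -0.01 0.00 0.03 0 0 0; -0.01 0.00 0.03 0 0 0
```

Request:
send_rows(moves="-0.02 0 0.03 0 0 0; -0.02 0 0.03 0 0 0; -0.02 0 0.03 0 0 0; -0.02 0 0.03 0 0 0; -0.02 0 0.03 0 0 0; -0.02 0 0.03 0 0 0; -0.02 0 0.03 0 0 0; -0.02 0 0.03 0 0 0; -0.02 0 0.03 0 0 0; -0.02 0 0.03 0 0 0; -0.02 0 0.03 0 0 0; -0.02 0 0.03 0 0 0")

```text
time_s: 13.65
eef_pos: [0.4161, 0.0639, 0.2237]
eef_rot: [0.975, -0.018, 0.22, 0.004]
ft_force: [-0.7, -0.1, -0.4]
width: -0.0
```

```bash
python3 -c "
from h import *
status('s11'); ang('s11')"
```

```text
13.65 tip [-102.8   28.3   67.5] th 25.5 [-0.66 -0.05 -0.44] [ 0.064  0.133  2.349 -0.198  0.221  0.285]
blue bbox 330 199.5 397 185 218 1173
cover a ~ 0.3922988658710612
s11 [329.5 199.5] a -0.0 miss px 3.55
```

Request:
send_rows(moves="-0.02 0 0.03 0 0 0; -0.02 0 0.03 0 0 0; -0.02 0 0.03 0 0 0; -0.02 0 0.03 0 0 0; -0.02 0 0.03 0 0 0; -0.02 0 0.03 0 0 0; -0.02 0 0.03 0 0 0; -0.02 0 0.03 0 0 0")

```text
time_s: 14.37
eef_pos: [0.4144, 0.0639, 0.2149]
eef_rot: [0.975, -0.018, 0.22, 0.004]
ft_force: [0.2, 0.6, 0.6]
width: 0.0002
```

```bash
python3 -c "
from h import *
status('s12'); ang('s12')
a=cv2.imread('pics/s12.png'); cv2.imwrite('pics/c12.png',cv2.resize(a[100:260,300:460],(560,560),interpolation=2))"
```

```text
14.3667 tip [-104.7   28.3   58.6] th 25.4 [0.21 0.58 0.56] [ 0.064  0.154  2.354 -0.223  0.198  0.311]
blue bbox 330 200.5 397 186 218 1147
cover a ~ 0.3922988658710612
s12 [329.5 200.5] a -0.025 miss px 3.58
```

View pics/c12.png

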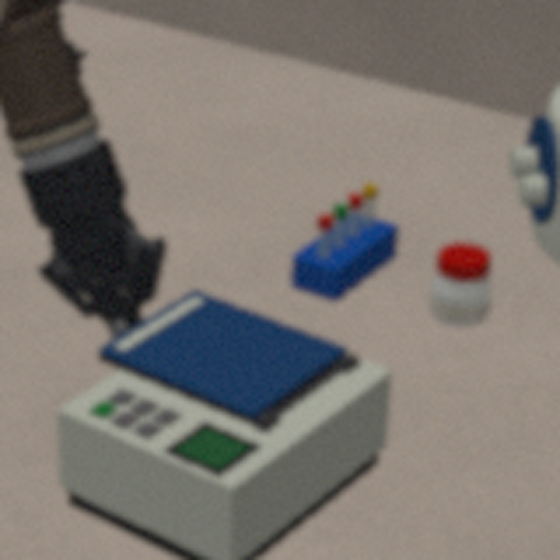

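Request:
send_rows(moves="-0.09 0 -0.04 0 0 0; -0.09 0 -0.04 0 0 0; -0.09 0 -0.04 0 0 0; -0.09 0 -0.04 0 0 0; -0.09 0 -0.04 0 0 0; -0.09 0 -0.04 0 0 0; -0.09 0 -0.04 0 0 0; -0.09 0 -0.04 0 0 0; 0 0 0 0 0 0")

```text
time_s: 15.17
eef_pos: [0.3898, 0.0648, 0.2141]
eef_rot: [0.976, -0.018, 0.219, 0.004]
ft_force: [0.2, -0.4, 0.3]
width: 0.0001
```

```bash
python3 -c "
from h import *
status('s13'); ang('s13')"
```

```text
15.1667 tip [-129.5   28.1   57.7] th 25.3 [ 0.24 -0.44  0.28] [ 0.071  0.114  2.405 -0.252  0.189  0.346]
blue bbox 330 200.0 397 186 218 1147
cover a ~ 0.3922988658710612
s13 [329.5 200. ] a -0.01 miss px 3.57
```

Clear of the lip by about 25 mm; now I back out along the finger axis.

Request:
send_rows(moves="0 0 -0.4 0 0 0; 0 0 -0.6 0 0 0; 0 0 -0.7 0 0 0; 0 0 -0.7 0 0 0; 0 0 -0.7 0 0 0; 0 0 -0.7 0 0 0; 0 0 -0.7 0 0 0; 0 0 -0.5 0 0 0; 0 0 -0.3 0 0 0; 0 0 0 0 0 0; 0 0 0 0 0 0; 0 0 0 0 0 0")

```text
time_s: 16.22
eef_pos: [0.3224, 0.0673, 0.3574]
eef_rot: [0.975, -0.018, 0.219, 0.004]
ft_force: [0.2, 0.2, 0.1]
width: 0.0
```

```bash
python3 -c "
from h import *
status('s14'); ang('s14')
b=ctrl.capture('top'); cv2.imwrite('pics/t14.png',b)
a=cv2.imread('pics/s14.png'); cv2.imwrite('pics/c14.png',np.vstack([a[60:350,:],b[:300]])[:590])"
```

```text
16.2167 tip [-196.9   27.8  201. ] th 25.3 [0.21 0.19 0.09] [ 0.099 -0.397  2.438 -0.095  0.664  0.199]
blue bbox 330 200.5 397 186 218 1146
cover a ~ 0.3922988658710612
s14 [329.5 200.5] a -0.025 miss px 3.58
```

View pics/c14.png

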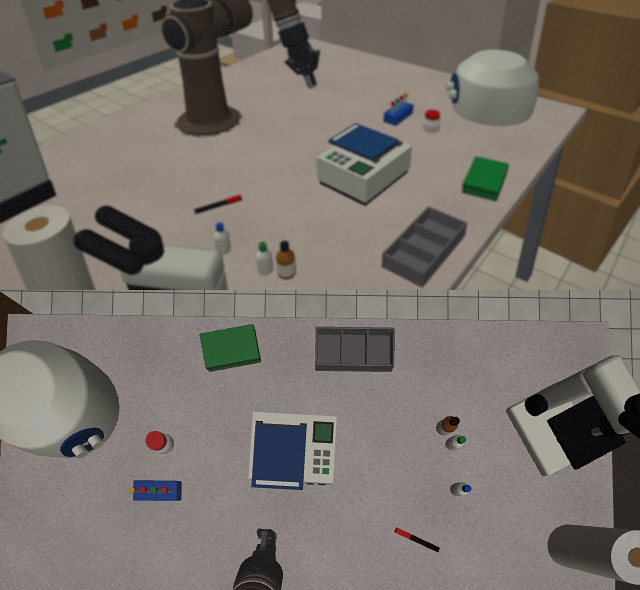

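The cover lies shut, the hand is well clear, and everything else stands where it was.

```bash
python3 -c "
from rig import ctrl
print(ctrl.job_done())"
```

```text
the job is handed in; nothing more can be done
None
```

The cover is shut, the hand is clear, and I handed the job in at about 16 s. It gave no verdict.

**What I did**
- I tipped the cover from behind with the closed fingers, first to about 1.36 rad and then to about 1.2 rad, and let it fall.
- I went over the top of the cover and caught its underside on the back of a finger, at about 0.97 rad open.
- I lowered it along its arc at about 0.2 rad/s, slowing to about 0.1 rad/s near the end, and then backed the hand straight out.

**Last checks**
- **Cover:** it lies flat in both views. The measured angle is -0.01 to -0.025 rad, and one pixel is about 0.025 rad, so the pictures cannot confirm the 0.02 rad limit exactly.
- **Contact:** the force is about 0 and the hand is about 100 mm in front of the lip.
- **Bench:** the bottles, jar, rack and marker look unmoved in the pictures. The cuvette is hidden under the cover, and I never touched the well.

**What disagreed**
- My first cover-angle estimate, which used only the pixel column, read too high near shut. I replaced it with one that uses both the row and the column. That one followed the hand to within about 0.04 rad, with a steady offset of about 3 pixels.
- The wrist showed up to 4 N along x at about 0.1–0.2 rad, where the cover leaned on the steep finger. That is well under the 15 N limit.

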